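# Load a light-sensitive tube in the viewer and hold its sprung shutter half open

## Task

Take the capped sample tube out of the rack, lower it gently all the way down into the tube well of the light-shielded viewer and let go of it, with the viewer's shutter still shut. Then take the shutter by its grip, raise it against its spring to half of its travel, so that only the lower half of the window is uncovered (the serum higher up must stay in the dark, so do not overshoot far beyond half), and finish while holding it there: it falls shut when it is let go. Leave the rack standing and everything else where it is.

Things in the scene. Friction and masses are not known exactly. Their poses are not given: they have to be found in the camera images.
- tube: capped blood sample tube, the only tube in the rack, upright, round bottom. 88 mm tall in all; body 12.8 mm in diameter, cap 16 mm in diameter from 64 to 88 mm above the bottom; 15 g. Origin: centre of the bottom; z up along the tube.
- rack: loose open tube rack, 36 x 160 x 62 mm, long side along its y, standing on the worktop left of the viewer; 0.18 kg. The tube stands in it with its bottom 4 mm above the worktop and is guided by two perforated shelves, the upper one 59 mm above the worktop; the end plates are 62 mm high. The tube must rise about 60 mm to come clear. Origin: centre of the underside.
- viewer: light-shielded tube viewer, a small beige bench instrument fixed to the worktop, 126 mm deep (x) x 98 mm wide (y), front towards the robot (-x of its own frame). The front part, 88 mm wide, is 80 mm high with a flat top that has the tube well; the lamp housing behind it is lower. Origin: centre of the underside; x to the rear, z up.
- well_mouth (a point): centre of the mouth of the tube well, in the flat top of the viewer, 80 mm above the worktop and 32 mm in front of the viewer's origin. The hole is 19 mm in diameter, 3.1 mm clear all round the tube; its narrow bevel guides little. Axes as the viewer's.
- well_floor (a point): centre of the top of the soft rubber pad at the bottom of the tube well, 62 mm straight below the mouth (18 mm above the worktop). The pad yields up to 4 mm (about 6 N). A ring of 18 mm diameter guides the tube's foot; between mouth and ring the well is wider. A tube standing on the pad rises 26 mm above the viewer's top, its whole cap out of the well. Axes as the viewer's.
- shutter (a joint): height to which the shutter is raised, m: 0 shut (the spring holds it there), 0.048 fully open (stop), half travel 0.024. The steel blade slides straight up in guides on the viewer's front, before the 48 mm high window; the longer index lines beside the guides mark half way for the blade's lower edge. Pull: about 4 N at first, 8 N at half, 12 N at full travel; let go, it falls shut.
- shutter_grip (a point): point on the vertical axis of the shutter's grip, 8 mm below its top. The grip is an upright black ribbed block, 11 mm thick (x) x 26 mm wide (y) x 30 mm high, on a flange at the top of the shutter, 45 mm in front of the well's axis. Shut, the block reaches from 80 to 110 mm above the worktop, this point is at 102 mm. Rises with the shutter. Axes as the viewer's.
- shutter_edge (a point): middle of the shutter blade's lower edge, which rises with it: 18 mm above the worktop when shut, 42 mm at half travel. Axes as the viewer's.
- spray_bottle: bystander: pump spray bottle, 48 mm in diameter, 184 mm tall, behind the viewer to its left. Origin: centre of the underside.
- the_hand_meter: bystander: white hand-held meter, 174 x 78 x 48 mm, right of the viewer.
- saline: bystander: small squeeze bottle with a screw cap, 34 mm in diameter, 79 mm tall, right of the viewer near the front edge of the worktop. Origin: centre of the underside.
- pen: bystander: pen, 145 mm long, lying on the worktop between rack and viewer. Origin: centre of the underside.

How it is judged:
By the outcome, as a careful person would: the job done as asked, in the order asked, and still so for the second after the job is handed in, while the arm keeps its last pose, push and grip.
It also fails if it takes over 58 s, if anything falls off the work surface, if the arm or the gripper's body presses on something with over 40 N, if the wrist force passes 120 N, or if a joint passes its speed limit or range.

## Robot

A 6-joint arm with a two-finger parallel gripper is mounted at the origin on a cart in front of the work surface, level with it; the furniture and walls round the work are solid. World frame = base frame: x ahead of the robot, y to its left, z up, the work surface at z = 0. Lengths are in m, angles in rad, forces in N, time in s.
With the tool pointing down it reaches from about 0.275 to 0.975 m from the base axis. Payload 8.4 kg.
Tool frame: the origin (TCP) lies between the finger pads; the fingertips stand 11 mm ahead of it and the grasp point (between the pads) lies 8 mm behind it (ctrl.tip_reach is the distance from the TCP to the fingertips, in m); z points along the fingers, x is the direction in which the jaws open and shut, and the axes are right-handed (so a half turn about z gives the same grasp; the last joint's range is limited). The gripper opens to 92 mm and grips with 3 to 60 N. Pads are 20 mm wide; open, the fingers measure 128 mm over their backs; the gripper's body (75 mm by 189 mm) begins 69 mm behind the grasp point.
Start: joints at [1.189, 0.353, 1.633, -0, 1.155, -0.002], TCP at [0.232, 0.58, 0.226] pointing down, gripper open.
Joint ranges: [-2.63, 2.63], [-0.92, 2.1], [0.06, 2.66], [-1.3, 4.44], [0, 2.69], [-3.02, 3.02]. Speed limits (rad/s): [2.22, 2.22, 2.79, 3.14, 3.14, 3.14].

## Interface

Orientations are given as a 3x3 rotation matrix whose columns are the frame's x, y, z axes.
In Python, from station import ctrl, optics gives the robot as it stands.
- The arm moves only by the shell command python3 -m handwheel 'ROWS' [FORCE]. ROWS is JSON, a list of rows, each an object with "hand": the finger opening in m, from 0 to 0.0919; "offset": the shift along the tool's x, y, z in m, a list of three; "turn": the turn, a rotation vector about the tool's x, y, z in rad, a list of three. In form: [{"hand": hand, "offset": [dx, dy, dz], "turn": [rx, ry, rz]}, ...]. A call has 1 to 20 rows; each row is the pose to reach, as a shift and turn from the pose commanded when the call began, along the tool's axes at that moment; what a row does not reach only later rows make up. A row lasts 1/8 s, in which the tool goes at most 62.5 mm and 10.7 degrees, less where a joint would pass 70% of its speed; a pose out of reach is approached as far as the arm can. A call with a gripper value outside its range is refused whole. The fingers move at their own pace and stop on an object; FORCE is the grip in N (left out, the last holds). Time passes only in rows, so rows that repeat a pose let the fingers close. It gives the time, the measured TCP pose, the force and the opening at its end, in the units of the state.
- ctrl.get_state(): the state, without advancing time (a new reading comes with each control period).
- optics.get_image(name): name is "scene" or "top"; returns (picture, depth): 420x560x3 uint8, red, green, blue; 420x560 float32, m along the optical axis (not along the pixel's ray), 0 where there is no reading.
- optics.camera_info(name): a dict with "fx", "fy", "cx", "cy" (pixels), "k1" (the pictures are not rectified: a ray, as slopes to the right and down, at radius r is drawn at 1 + k1 r^2 times it, then the intrinsics apply), "xyz" and "attitude" of the camera in the world. Camera axes: x right, y down, z forward; pixel columns grow to the right and rows downward; lengths in m; the calibration is good to about 2 mm. A picture is of the moment at which its call begins. camera_info takes no time and is no camera call.
- ctrl.hand_in(): hands the job in, once; it reports no verdict.
The state is a dict: "clock": time; "q": joint angles; "joint_vel": joint speeds; "joint_torque": joint torques, N m; "tool_pos": TCP position; "tool_rot": TCP orientation; "ft_force": force on the tool from outside, world axes, zero at the start; "ft_torque": the same for the moment, N m; "width": opening from 0.0 (shut) to 1.0 (fully open).
Only numpy, scipy, OpenCV 4.12 (cv2) and the standard library are available. Lean on these libraries where they do the work, as an engineer would, in place of code of your own. Each camera call takes 0.05 s, during which the arm holds its last target.

## Working session

There is one attempt and no reset: what is moved stays moved. The work goes in short steps, Python scripts to look and compute and a shell command to move; the robot and the scene stay as the last step left them, time stands still between calls to the robot, and variables do not carry over. Pictures are saved under pics/ and viewed, and the job is handed in when it is done.

```bash
ls; mkdir -p pics
python3 - <<'E'
from station import ctrl, optics
import cv2
print(ctrl.get_state(), ctrl.tip_reach)
for n in("scene","top"):
    print(optics.camera_info(n))
    im,d=optics.get_image(n)
    cv2.imwrite(f"pics/{n}0.png",im[:,:,::-1])
    import numpy as np; np.save(f"{n}0.npy",d)
E
```

```text
pics
{'clock': 0.0, 'q': array([ 1.18858884e+00,  3.53650482e-01,  1.63413553e+00, -2.38059871e-05,
        1.15519113e+00, -2.39787371e-03]), 'joint_vel': array([-0.00178052,  0.00199291, -0.00085429, -0.0007732 , -0.00188163,
        0.00101309]), 'joint_torque': array([-1.16495881e-03, -5.93863857e+01, -3.34217441e+01,  6.97168708e-02,
        2.35635083e-02, -7.96143013e-05]), 'tool_pos': array([0.23154081, 0.58000995, 0.22486163]), 'tool_rot': array([[ 3.70734369e-01,  9.28738812e-01, -4.96162126e-04],
       [ 9.28737913e-01, -3.70734700e-01, -1.29270672e-03],
       [-1.38453142e-03,  1.84462313e-05, -9.99999041e-01]]), 'ft_force': array([ 0.33860222,  0.49888796, -0.00315946]), 'ft_torque': array([ 0.03105828,  0.00254653, -0.00942576]), 'width': 1.0020614020087963} 0.011
{'fx': 530.6970913112992, 'fy': 530.6970913112992, 'cx': 277.50240750417845, 'cy': 218.9888609817258, 'k1': 0.004897400183853346, 'xyz': array([-0.10336303, -0.43767687,  1.01728139]), 'attitude': array([[ 0.59208231, -0.62308357,  0.51108258],
       [-0.80577338, -0.46791783,  0.36301814],
       [ 0.01295401, -0.62675335, -0.77911002]])}
{'fx': 517.3322093715071, 'fy': 517.3322093715071, 'cx': 272.1164442364343, 'cy': 209.60032882081734, 'k1': -0.11767834784179138, 'xyz': array([0.43503248, 0.0030675 , 1.28828867]), 'attitude': array([[-0.0036359 , -0.99757872,  0.06945127],
       [-0.99997025,  0.00409952,  0.00653408],
       [-0.00680298, -0.06942545, -0.99756395]])}
```

View pics/scene0.png

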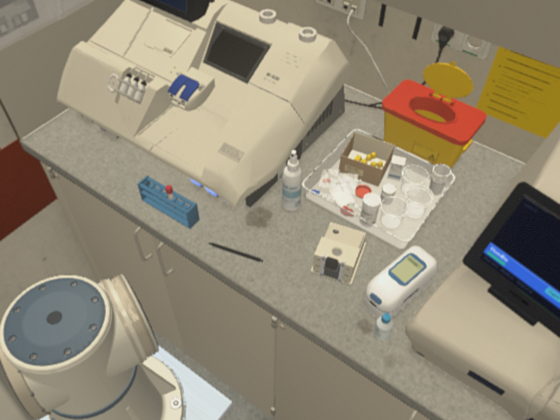

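View pics/top0.png

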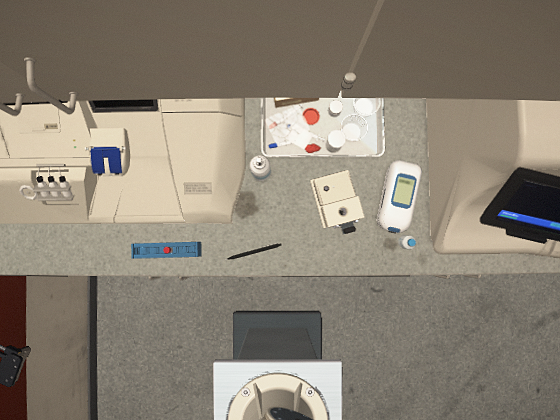

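The scene view shows the blue rack around (168,200) with the red cap at (169,190). The viewer is at (340,250) with its black grip at about (332,267). In the top view the cap is at (167,250), the well mouth at (343,211) and the grip at (348,228). Next I'll look at enlarged crops.

Run:
```python
import cv2
a=cv2.imread("pics/scene0.png");b=cv2.imread("pics/top0.png")
def c(im,x,y,w,h,n,s): cv2.imwrite(n,cv2.resize(im[y:y+h,x:x+w],None,fx=s,fy=s,interpolation=cv2.INTER_CUBIC))
c(b,295,160,75,80,"pics/vt.png",7); c(b,120,230,95,40,"pics/rt.png",8)
c(a,295,210,90,80,"pics/vs.png",7)
```

```text
(no output)
```

View pics/vt.png

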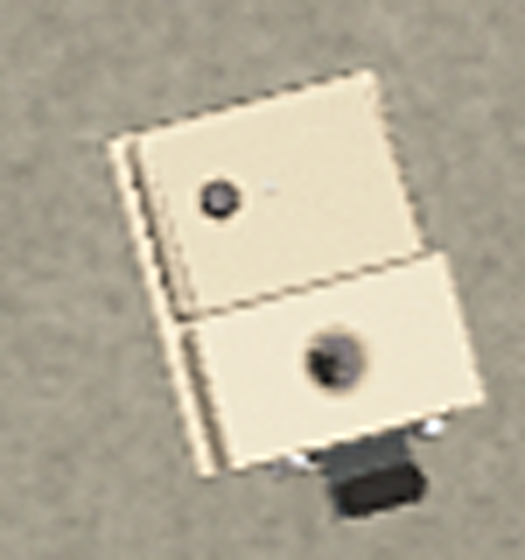

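View pics/rt.png

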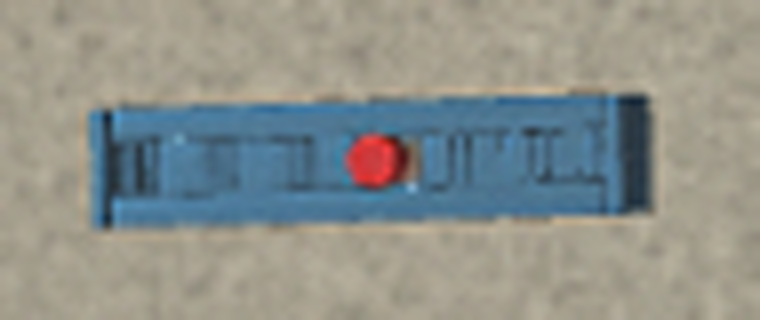

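View pics/vs.png

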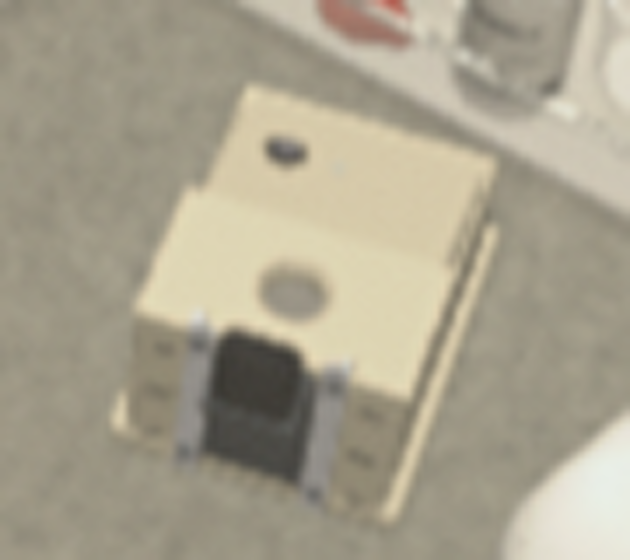

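```bash
cat > h.py <<'E'
import numpy as np, cv2
from station import ctrl, optics
def ray(n,u,v):
    c=optics.camera_info(n)
    K=np.array([[c['fx'],0,c['cx']],[0,c['fy'],c['cy']],[0,0,1]])
    p=cv2.undistortPoints(np.array([[[u,v]]],float),K,np.array([c['k1'],0,0,0]))[0,0]
    return c['xyz'],c['attitude']@np.array([p[0],p[1],1])
def onz(n,u,v,z):
    o,d=ray(n,u,v); return o+d*(z-o[2])/d[2]
def tri(a,b):
    (o1,d1),(o2,d2)=ray("scene",*a),ray("top",*b)
    s=np.linalg.lstsq(np.stack([d1,-d2],1),o2-o1,rcond=None)[0]
    p,q=o1+s[0]*d1,o2+s[1]*d2
    return (p+q)/2,np.linalg.norm(p-q)
def crop(n,s,x0,y0,X,Y): return ((X+.5)/s-.5+x0,(Y+.5)/s-.5+y0)
E
python3 - <<'E'
from h import *
np.set_printoptions(precision=4,suppress=True)
vt=lambda X,Y:crop(0,7,295,160,X,Y); vs=lambda X,Y:crop(0,7,295,210,X,Y)
print("well",onz("top",*vt(337,360),.08),onz("scene",*vs(294,291),.08),tri(vs(294,291),vt(337,360)))
print("front top corners R",onz("top",*vt(485,400),.08),"rear R",onz("top",*vt(444,252),.08),"rear L",onz("top",*vt(180,322),.08),"fl",onz("top",*vt(225,467),.08))
print("scene corners fl,fr,rl,rr",[onz("scene",*vs(*p),.08) for p in[(136,308),(408,396),(190,188),(452,266)]])
print("grip top centre top view",onz("top",*vt(380,490),.11))
for n in("scene","top"):
    im,_=optics.get_image(n) if 0 else (cv2.imread(f"pics/{n}0.png")[:,:,::-1],0)
    h=cv2.cvtColor(im.copy(),cv2.COLOR_RGB2HSV)
    m=((h[...,0]<8)|(h[...,0]>172))&(h[...,1]>140)&(h[...,2]>90)
    k,l,st,ce=cv2.connectedComponentsWithStats(m.astype(np.uint8))
    for i in range(1,k):
        if st[i,4]>8 and st[i,0]<250 and st[i,0]>100: print(n,st[i],ce[i], onz(n,*ce[i],.092))
rt=lambda X,Y:crop(0,8,120,230,X,Y)
for p in[(92,112),(95,227),(610,97),(610,214)]: print("rack top corner",onz("top",*rt(*p),.062))
E
```

```text
well [ 0.5152 -0.1545  0.08  ] [ 0.5163 -0.1561  0.08  ] (array([ 0.5158, -0.1553,  0.0797]), np.float64(0.001976663864522052))
front top corners R [ 0.5015 -0.2041  0.08  ] rear R [ 0.5514 -0.1911  0.08  ] rear L [ 0.5282 -0.1019  0.08  ] fl [ 0.4795 -0.1165  0.08  ]
scene corners fl,fr,rl,rr [array([ 0.4816, -0.1206,  0.08  ]), array([ 0.504 , -0.2047,  0.08  ]), array([ 0.5303, -0.1085,  0.08  ]), array([ 0.5539, -0.1905,  0.08  ])]
grip top centre top view [ 0.4707 -0.1641  0.11  ]
scene [166 186   5   7  28] [168.2857 188.6429] [0.4237 0.2514 0.092 ]
top [164 247   6   6  33] [166.4242 249.5758] [0.4263 0.2567 0.092 ]
rack top corner [0.4404 0.3488 0.062 ]
rack top corner [0.406  0.3476 0.062 ]
rack top corner [0.4447 0.1926 0.062 ]
rack top corner [0.4101 0.1925 0.062 ]
```

```bash
cat >> h.py <<'E'
from scipy.spatial.transform import Rotation as R
def go(p,yaw=None):
    s=ctrl.get_state(); M=s['tool_rot']
    print("offset mm",np.round(1000*M.T@(np.array(p)-s['tool_pos']),1))
    if yaw is not None:
        y=np.radians(yaw); T=np.array([[np.cos(y),np.sin(y),0],[np.sin(y),-np.cos(y),0],[0,0,-1.]])
        print("turn",np.round(R.from_matrix(M.T@T).as_rotvec(),4))
E
python3 - <<'E'
from h import *
np.set_printoptions(precision=3,suppress=True)
d=np.load("top0.npy")
for u in (100,130,160,190,215,235):
    for v in (160,190,205,214,218,221,224,228,235):
        o,r=ray("top",u,v); p=o+r*d[v,u]; print(u,v,p, end=' | ')
    print()
c=(374,160)
print("tube",onz("top",*crop(0,8,120,230,*c),.092), tri((168.2857,188.6429),(166.4,249.6)))
go([.4258,.2558,.150],104.5)
E
```

```text
100 160 [0.617 0.376 0.215] | 100 190 [0.563 0.406 0.125] | 100 205 [0.53  0.412 0.106] | 100 214 [0.51  0.416 0.093] | 100 218 [0.5   0.415 0.094] | 100 221 [0.493 0.416 0.091] | 100 224 [0.49  0.447 0.   ] | 100 228 [0.48  0.446 0.003] | 100 235 [ 0.462  0.448 -0.003] | 
130 160 [0.627 0.328 0.154] | 130 190 [0.562 0.335 0.125] | 130 205 [0.529 0.34  0.107] | 130 214 [0.509 0.342 0.099] | 130 218 [0.5   0.343 0.095] | 130 221 [0.493 0.345 0.088] | 130 224 [ 0.49  0.37 -0.  ] | 130 228 [0.48  0.369 0.001] | 130 235 [0.462 0.369 0.001] | 
160 160 [0.626 0.26  0.155] | 160 190 [0.562 0.266 0.125] | 160 205 [0.529 0.27  0.105] | 160 214 [0.509 0.272 0.094] | 160 218 [0.5   0.273 0.089] | 160 221 [0.493 0.272 0.094] | 160 224 [ 0.49   0.294 -0.005] | 160 228 [ 0.48   0.293 -0.   ] | 160 235 [0.462 0.293 0.   ] | 
190 160 [0.623 0.19  0.17 ] | 190 190 [0.56  0.195 0.136] | 190 205 [0.527 0.197 0.125] | 190 214 [0.508 0.199 0.112] | 190 218 [0.499 0.2   0.101] | 190 221 [0.492 0.201 0.095] | 190 224 [0.489 0.217 0.002] | 190 228 [0.479 0.217 0.001] | 190 235 [ 0.462  0.217 -0.001] | 
215 160 [0.622 0.135 0.169] | 215 190 [0.56  0.138 0.139] | 215 205 [0.528 0.141 0.117] | 215 214 [0.508 0.142 0.103] | 215 218 [0.499 0.143 0.094] | 215 221 [0.493 0.144 0.085] | 215 224 [0.489 0.154 0.003] | 215 228 [ 0.479  0.154 -0.002] | 215 235 [ 0.462  0.155 -0.005] | 
235 160 [0.626 0.093 0.148] | 235 190 [0.562 0.095 0.113] | 235 205 [0.53  0.098 0.084] | 235 214 [0.514 0.104 0.   ] | 235 218 [ 0.504  0.104 -0.003] | 235 221 [ 0.497  0.104 -0.001] | 235 224 [ 0.489  0.104 -0.   ] | 235 228 [ 0.479  0.104 -0.003] | 235 235 [0.462 0.104 0.   ] | 
tube [0.426 0.257 0.092] (array([0.427, 0.257, 0.085]), np.float64(0.002110860006625356))
offset mm [-229.1  300.6   75.2]
turn [-0.     0.001 -0.633]
```

```bash
python3 -m handwheel '[{"hand":0.06,"offset":[-0.030,0.040,0.010],"turn":[0,0,-0.08]},{"hand":0.06,"offset":[-0.065,0.085,0.021],"turn":[0,0,-0.18]},{"hand":0.06,"offset":[-0.100,0.130,0.033],"turn":[0,0,-0.28]},{"hand":0.06,"offset":[-0.135,0.177,0.044],"turn":[0,0,-0.37]},{"hand":0.06,"offset":[-0.170,0.223,0.056],"turn":[0,0,-0.47]},{"hand":0.06,"offset":[-0.205,0.270,0.068],"turn":[0,0,-0.56]},{"hand":0.06,"offset":[-0.229,0.3006,0.0752],"turn":[0,0.001,-0.633]},{"hand":0.06,"offset":[-0.229,0.3006,0.0752],"turn":[0,0.001,-0.633]},{"hand":0.06,"offset":[-0.229,0.3006,0.0752],"turn":[0,0.001,-0.633]},{"hand":0.06,"offset":[-0.229,0.3006,0.0752],"turn":[0,0.001,-0.633]},{"hand":0.06,"offset":[-0.229,0.3006,0.0752],"turn":[0,0.001,-0.633]}]' 30
python3 - <<'E'
from h import *
for n in("scene","top"):
    im,d=optics.get_image(n)
    cv2.imwrite(f"pics/{n}1.png",im[:,:,::-1])
a=cv2.imread("pics/scene1.png")[130:240,110:260];b=cv2.imread("pics/top1.png")[200:290,100:250]
cv2.imwrite("pics/s1c.png",cv2.resize(a,None,fx=5,fy=5));cv2.imwrite("pics/t1c.png",cv2.resize(b,None,fx=5,fy=5))
go([.426,.256,.082],104.5)
E
```

```text
clock: 1.48
tool_pos: [0.4256, 0.2572, 0.1505]
tool_rot: [[-0.252, 0.968, 0.0], [0.968, 0.252, 0.001], [0.001, 0.001, -1.0]]
ft_force: [0.0, 0.0, -0.4]
width: 0.65
offset mm [-1.1 -0.  68.5]
turn [ 0.0005 -0.001   0.0012]
```

View pics/s1c.png

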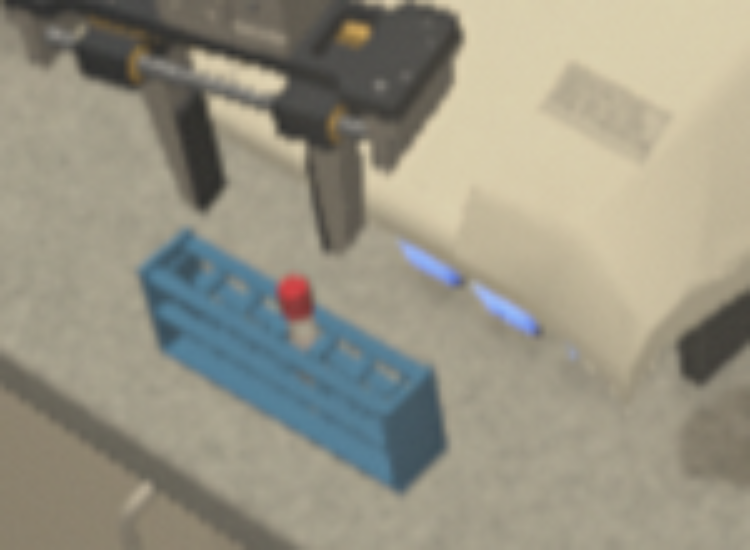

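View pics/t1c.png

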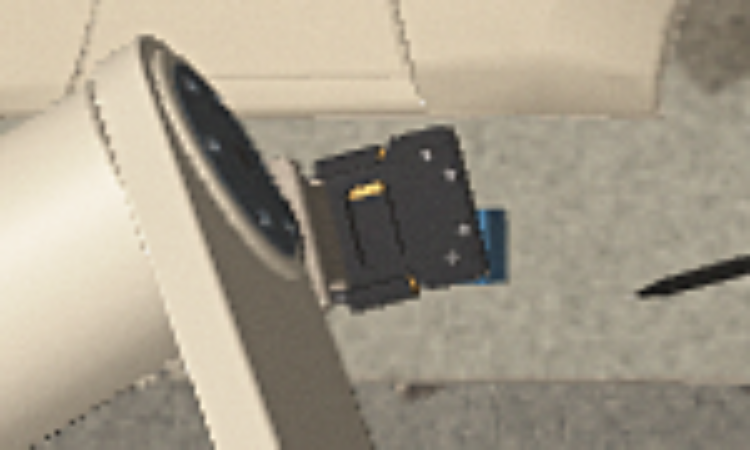

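The jaws straddle the tube and the red cap sits at about (169,190) in the scene view, below the midpoint between the fingertips. I'll descend and close.

```bash
python3 -m handwheel '[{"hand":0.06,"offset":[-0.001,0,0.025],"turn":[0,0,0]},{"hand":0.06,"offset":[-0.001,0,0.050],"turn":[0,0,0]},{"hand":0.06,"offset":[-0.001,0,0.0685],"turn":[0,0,0]},{"hand":0.06,"offset":[-0.001,0,0.0685],"turn":[0,0,0]},{"hand":0.03,"offset":[-0.001,0,0.0685],"turn":[0,0,0]},{"hand":0.01,"offset":[-0.001,0,0.0685],"turn":[0,0,0]},{"hand":0.01,"offset":[-0.001,0,0.0685],"turn":[0,0,0]},{"hand":0.01,"offset":[-0.001,0,0.0685],"turn":[0,0,0]},{"hand":0.01,"offset":[-0.001,0,0.0685],"turn":[0,0,0]},{"hand":0.01,"offset":[-0.001,0,0.0685],"turn":[0,0,0]}]' 20
python3 - <<'E'
from h import *
s=ctrl.get_state();print(s['tool_pos'],s['width']*.0919)
for n in("scene",):
    im,d=optics.get_image(n)
    cv2.imwrite(f"pics/{n}2.png",im[:,:,::-1])
a=cv2.imread("pics/scene2.png")[130:240,110:260]
cv2.imwrite("pics/s2c.png",cv2.resize(a,None,fx=5,fy=5))
E
```

```text
clock: 2.82
tool_pos: [0.4264, 0.2555, 0.082]
tool_rot: [[-0.251, 0.968, 0.0], [0.968, 0.251, 0.001], [0.001, 0.001, -1.0]]
ft_force: [-0.0, 0.1, 1.6]
width: 0.169
[0.42635265 0.25553573 0.0820227 ] 0.015562750168786886
```

View pics/s2c.png

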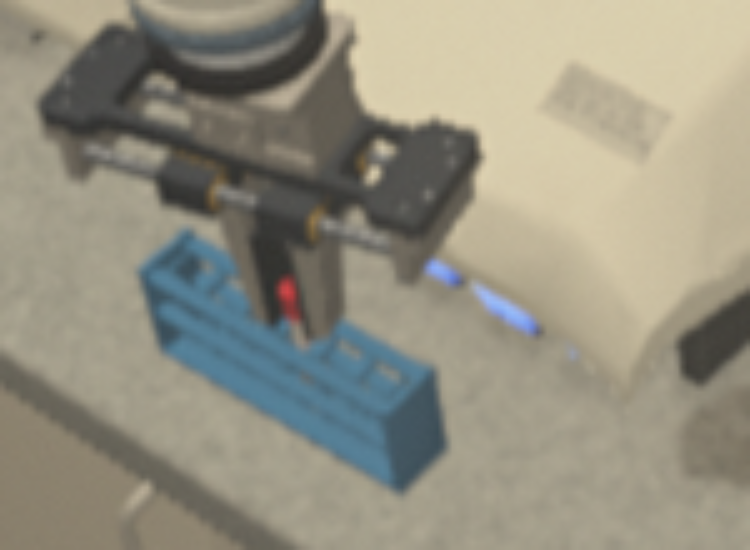

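The cap is held: the opening reads 15.6 mm and the pads close on the red cap at about (167,190). I'll lift slowly, straight up.

```bash
python3 -m handwheel '[{"hand":0.01,"offset":[0,0,-0.006],"turn":[0,0,0]},{"hand":0.01,"offset":[0,0,-0.016],"turn":[0,0,0]},{"hand":0.01,"offset":[0,0,-0.030],"turn":[0,0,0]},{"hand":0.01,"offset":[0,0,-0.045],"turn":[0,0,0]},{"hand":0.01,"offset":[0,0,-0.060],"turn":[0,0,0]},{"hand":0.01,"offset":[0,0,-0.075],"turn":[0,0,0]},{"hand":0.01,"offset":[0,0,-0.095],"turn":[0,0,0]},{"hand":0.01,"offset":[0,0,-0.110],"turn":[0,0,0]},{"hand":0.01,"offset":[0,0,-0.120],"turn":[0,0,0]},{"hand":0.01,"offset":[0,0,-0.120],"turn":[0,0,0]},{"hand":0.01,"offset":[0,0,-0.120],"turn":[0,0,0]}]'
python3 - <<'E'
from h import *
im,d=optics.get_image("scene")
cv2.imwrite(f"pics/scene3.png",im[:,:,::-1])
a=cv2.imread("pics/scene3.png")[100:240,110:260]
cv2.imwrite("pics/s3c.png",cv2.resize(a,None,fx=5,fy=4.2))
go([.5158,-.1553,.202],104.5)
E
```

```text
clock: 4.25
tool_pos: [0.4259, 0.2551, 0.2014]
tool_rot: [[-0.251, 0.968, -0.001], [0.968, 0.251, 0.001], [0.001, -0.001, -1.0]]
ft_force: [0.1, -0.5, -0.1]
width: 0.169
offset mm [-419.8  -15.7   -1. ]
turn [-0.0008 -0.0006  0.0001]
```

View pics/s3c.png

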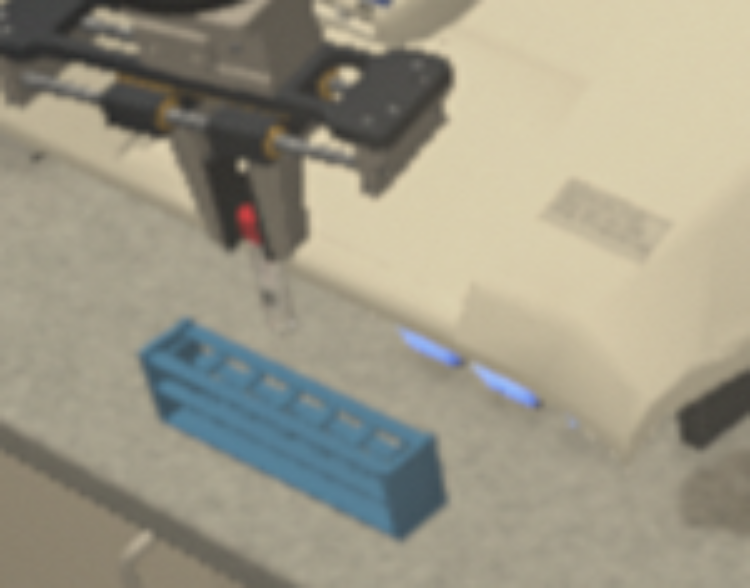

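The tube hangs free of the rack, with its bottom at about (166,178) in the full scene image, and the rack is still standing. Next is above the well.

```bash
python3 -m handwheel '[{"hand":0.01,"offset":[-0.020,-0.001,0],"turn":[0,0,0]},{"hand":0.01,"offset":[-0.055,-0.002,0],"turn":[0,0,0]},{"hand":0.01,"offset":[-0.095,-0.004,0],"turn":[0,0,0]},{"hand":0.01,"offset":[-0.135,-0.005,0],"turn":[0,0,0]},{"hand":0.01,"offset":[-0.175,-0.007,0],"turn":[0,0,0]},{"hand":0.01,"offset":[-0.215,-0.008,0],"turn":[0,0,0]},{"hand":0.01,"offset":[-0.255,-0.010,0],"turn":[0,0,0]},{"hand":0.01,"offset":[-0.295,-0.011,0],"turn":[0,0,0]},{"hand":0.01,"offset":[-0.335,-0.013,0],"turn":[0,0,0]},{"hand":0.01,"offset":[-0.370,-0.014,0],"turn":[0,0,0]},{"hand":0.01,"offset":[-0.400,-0.015,0],"turn":[0,0,0]},{"hand":0.01,"offset":[-0.420,-0.0157,0],"turn":[0,0,0]},{"hand":0.01,"offset":[-0.420,-0.0157,0],"turn":[0,0,0]},{"hand":0.01,"offset":[-0.420,-0.0157,0],"turn":[0,0,0]},{"hand":0.01,"offset":[-0.420,-0.0157,0],"turn":[0,0,0]}]'
python3 - <<'E'
from h import *
for n in("scene","top"):
    im,d=optics.get_image(n)
    cv2.imwrite(f"pics/{n}4.png",im[:,:,::-1])
a=cv2.imread("pics/scene4.png")[170:290,280:400];b=cv2.imread("pics/top4.png")[150:260,270:420]
cv2.imwrite("pics/s4c.png",cv2.resize(a,None,fx=5,fy=5,interpolation=cv2.INTER_CUBIC));cv2.imwrite("pics/t4c.png",cv2.resize(b,None,fx=5,fy=5))
go([.5158,-.1553,.202],104.5)
E
```

```text
clock: 6.18
tool_pos: [0.5161, -0.1543, 0.2015]
tool_rot: [[-0.251, 0.968, -0.0], [0.968, 0.251, 0.001], [0.001, 0.0, -1.0]]
ft_force: [-0.2, 0.4, 0.1]
width: 0.163
offset mm [-0.7 -0.6 -0.4]
turn [ 0.0004 -0.001   0.001 ]
```

View pics/s4c.png

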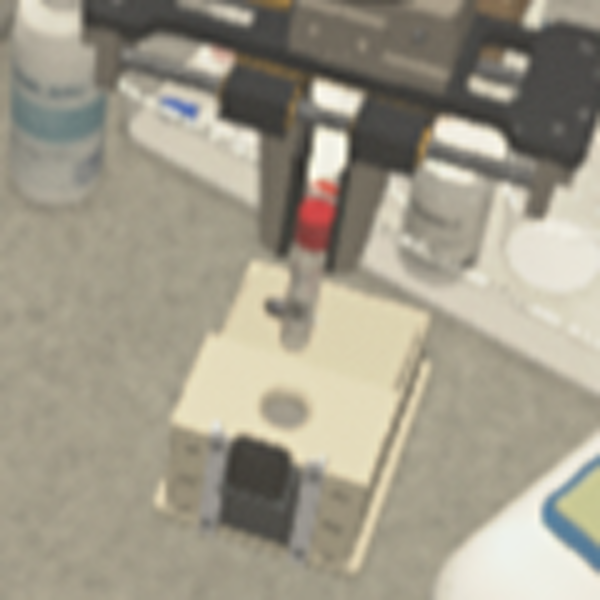

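View pics/t4c.png

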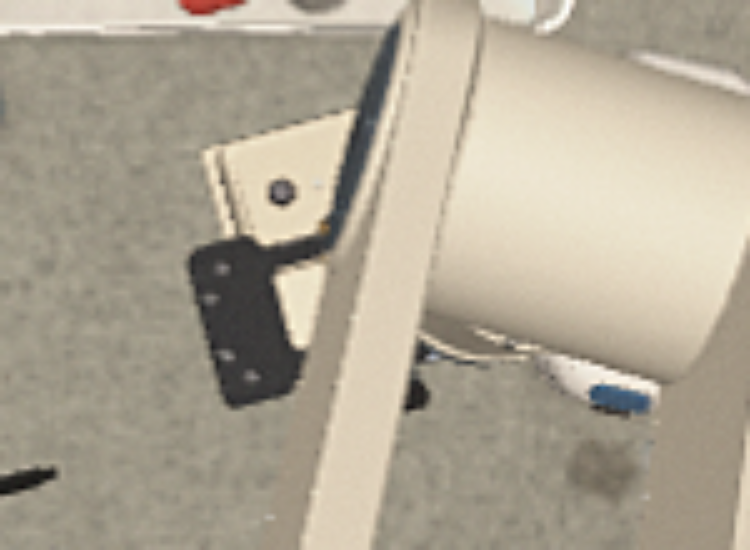

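```bash
cat >> h.py <<'E'
def proj(n,p):
    c=optics.camera_info(n); q=c['attitude'].T@(np.array(p,float)-c['xyz'])
    K=np.array([[c['fx'],0,c['cx']],[0,c['fy'],c['cy']],[0,0,1]])
    return cv2.projectPoints(q.reshape(1,1,3),np.zeros(3),np.zeros(3),K,np.array([c['k1'],0,0,0]))[0].ravel()
E
python3 - <<'E'
from h import *
t=ctrl.get_state()['tool_pos']
for z in(.08,.13,.15,.17,.187,.199,.2115):
    f=lambda p:np.round((proj("scene",p)-[280,170]+.5)*5-.5,1)
    print(z,"wellaxis",f([.5163,-.1561,z]),"tcp axis",f([t[0],t[1],z]))
im=cv2.cvtColor(cv2.imread("pics/scene4.png"),cv2.COLOR_BGR2HSV)
m=((im[...,0]<8)|(im[...,0]>172))&(im[...,1]>130)
m[:, :335]=0;m[:,352:]=0;m[:204]=0;m[222:]=0
for v in range(204,222): 
    u=np.where(m[v])[0]; 
    if len(u):print(v,u.min(),u.max(),end=' ; ')
a=cv2.imread("pics/scene4.png")[200:262,320:365]
cv2.imwrite("pics/s4d.png",cv2.resize(a,None,fx=12,fy=9.6,interpolation=cv2.INTER_CUBIC))
E
```

```text
0.08 wellaxis [284.8 407.6] tcp axis [281.5 406. ]
0.13 wellaxis [296.7 338.4] tcp axis [293.3 336.7]
0.15 wellaxis [301.7 309.3] tcp axis [298.3 307.6]
0.17 wellaxis [306.8 279.4] tcp axis [303.4 277.6]
0.187 wellaxis [311.3 253.2] tcp axis [307.8 251.5]
0.199 wellaxis [314.6 234.4] tcp axis [311.  232.7]
0.2115 wellaxis [318.  214.4] tcp axis [314.4 212.7]
207 344 346 ; 208 346 346 ; 210 340 344 ; 211 340 346 ; 212 340 346 ; 213 340 346 ; 214 340 345 ; 215 340 345 ; 216 340 344 ; 217 340 344 ; 218 341 344 ;
```

View pics/s4d.png

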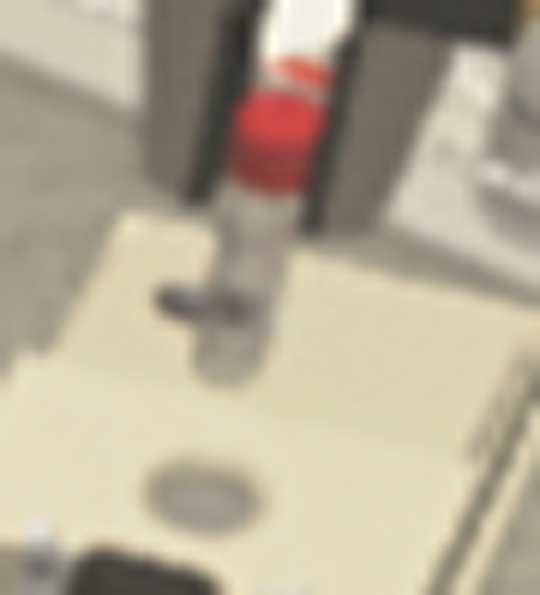

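```bash
python3 -m handwheel '[{"hand":0.01,"offset":[-0.0011,-0.0005,0.008],"turn":[0,0,0]},{"hand":0.01,"offset":[-0.0011,-0.0005,0.018],"turn":[0,0,0]},{"hand":0.01,"offset":[-0.0011,-0.0005,0.028],"turn":[0,0,0]},{"hand":0.01,"offset":[-0.0011,-0.0005,0.036],"turn":[0,0,0]},{"hand":0.01,"offset":[-0.0011,-0.0005,0.036],"turn":[0,0,0]},{"hand":0.01,"offset":[-0.0011,-0.0005,0.036],"turn":[0,0,0]}]'
python3 - <<'E'
from h import *
im,d=optics.get_image("scene")
cv2.imwrite("pics/scene5.png",im[:,:,::-1])
a=cv2.imread("pics/scene5.png")[210:272,320:365]
cv2.imwrite("pics/s5d.png",cv2.resize(a,None,fx=12,fy=9.6,interpolation=cv2.INTER_CUBIC))
t=ctrl.get_state()['tool_pos'];print(t)
g=lambda p:np.round((proj("scene",p)-[320,210]+.5)*[12,9.6]-.5,1)
for z in(.08,.0875,.094,.11,.15,.163,.175): print(z,g([.5163,-.1561,z]),g([t[0],t[1],z]))
E
```

```text
clock: 7.02
tool_pos: [0.5162, -0.1565, 0.1656]
tool_rot: [[-0.25, 0.968, 0.0], [0.968, 0.25, 0.001], [0.001, 0.0, -1.0]]
ft_force: [0.1, -0.2, 0.5]
width: 0.166
[ 0.51628377 -0.15647597  0.16575279]
0.08 [204.2 399.1] [205.9 400. ]
0.0875 [208.3 379.8] [210.1 380.6]
0.094 [212.  362.8] [213.7 363.7]
0.11 [221.1 320.4] [222.8 321.3]
0.15 [244.7 210.3] [246.6 211.2]
0.163 [252.7 173.1] [254.6 174. ]
0.175 [260.2 138.2] [262.1 139.1]
```

View pics/s5d.png

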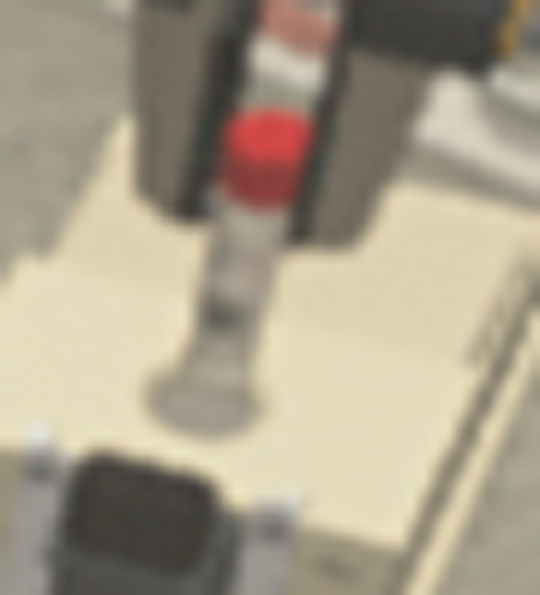

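The foot is at the hole, with its axis at x≈222 in the crop against about 215 expected for the well axis, so roughly 1.3 mm to the image right. I'll correct that and lower it.

```bash
python3 -m handwheel '[{"hand":0.01,"offset":[0.0013,0,0],"turn":[0,0,0]},{"hand":0.01,"offset":[0.0013,0,0.004],"turn":[0,0,0]},{"hand":0.01,"offset":[0.0013,0,0.010],"turn":[0,0,0]},{"hand":0.01,"offset":[0.0013,0,0.016],"turn":[0,0,0]},{"hand":0.01,"offset":[0.0013,0,0.020],"turn":[0,0,0]},{"hand":0.01,"offset":[0.0013,0,0.020],"turn":[0,0,0]}]'
python3 - <<'E'
from h import *
im,d=optics.get_image("scene")
cv2.imwrite("pics/scene6.png",im[:,:,::-1])
a=cv2.imread("pics/scene6.png")[210:272,320:365]
cv2.imwrite("pics/s6d.png",cv2.resize(a,None,fx=12,fy=9.6,interpolation=cv2.INTER_CUBIC))
s=ctrl.get_state();t=s['tool_pos'];print(t,s['ft_force'],s['ft_torque'])
E
```

```text
clock: 7.82
tool_pos: [0.5154, -0.155, 0.145]
tool_rot: [[-0.25, 0.968, -0.001], [0.968, 0.25, 0.001], [0.001, -0.0, -1.0]]
ft_force: [0.3, -0.2, 0.3]
width: 0.165
[ 0.51565237 -0.15508584  0.14530447] [-0.49923209  0.74824102 -0.05116578] [0.03215066 0.06989418 0.0081219 ]
```

View pics/s6d.png

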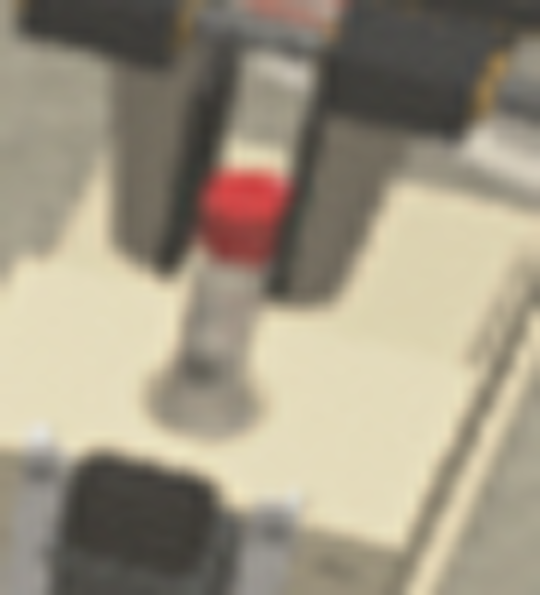

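The tube is now inside the mouth and centred laterally, with its axis at crop x≈210, on the expected line, and there is no contact force. I'll continue down.

```bash
python3 -m handwheel '[{"hand":0.01,"offset":[0,0,0.006],"turn":[0,0,0]},{"hand":0.01,"offset":[0,0,0.012],"turn":[0,0,0]},{"hand":0.01,"offset":[0,0,0.018],"turn":[0,0,0]},{"hand":0.01,"offset":[0,0,0.024],"turn":[0,0,0]},{"hand":0.01,"offset":[0,0,0.030],"turn":[0,0,0]},{"hand":0.01,"offset":[0,0,0.035],"turn":[0,0,0]},{"hand":0.01,"offset":[0,0,0.040],"turn":[0,0,0]},{"hand":0.01,"offset":[0,0,0.044],"turn":[0,0,0]},{"hand":0.01,"offset":[0,0,0.047],"turn":[0,0,0]},{"hand":0.01,"offset":[0,0,0.047],"turn":[0,0,0]},{"hand":0.01,"offset":[0,0,0.047],"turn":[0,0,0]}]'
python3 - <<'E'
from h import *
im,d=optics.get_image("scene")
cv2.imwrite("pics/scene7.png",im[:,:,::-1])
a=cv2.imread("pics/scene7.png")[210:272,320:365]
cv2.imwrite("pics/s7d.png",cv2.resize(a,None,fx=12,fy=9.6,interpolation=cv2.INTER_CUBIC))
s=ctrl.get_state();t=s['tool_pos'];print(t,s['ft_force'],s['ft_torque'])
E
```

```text
clock: 9.25
tool_pos: [0.5158, -0.1551, 0.0986]
tool_rot: [[-0.25, 0.968, 0.0], [0.968, 0.25, 0.001], [0.001, 0.0, -1.0]]
ft_force: [-0.1, -0.2, -0.5]
width: 0.164
[ 0.51585459 -0.15508574  0.09865118] [0.7307323  0.03130315 0.43441284] [0.02518235 0.05072647 0.06086658]
```

View pics/s7d.png

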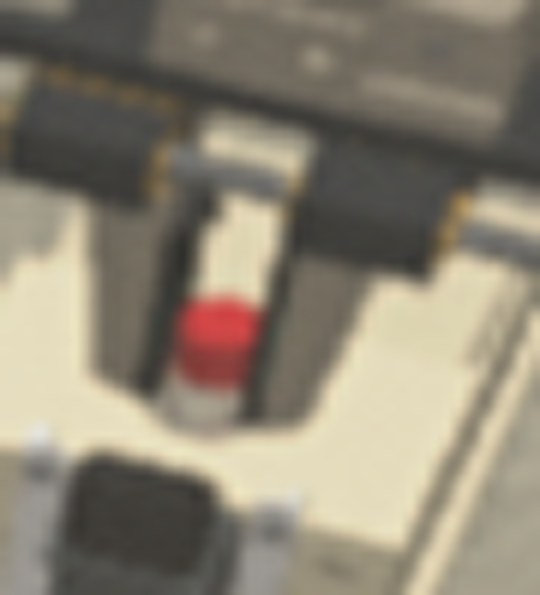

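There's no contact yet and the tube is nearly down. I'll take the last millimetres in small steps.

```bash
python3 -m handwheel '[{"hand":0.01,"offset":[0,0,0.001],"turn":[0,0,0]},{"hand":0.01,"offset":[0,0,0.002],"turn":[0,0,0]},{"hand":0.01,"offset":[0,0,0.003],"turn":[0,0,0]},{"hand":0.01,"offset":[0,0,0.003],"turn":[0,0,0]},{"hand":0.01,"offset":[0,0,0.003],"turn":[0,0,0]},{"hand":0.01,"offset":[0,0,0.003],"turn":[0,0,0]}]'
```

```text
clock: 10.05
tool_pos: [0.5157, -0.155, 0.0955]
tool_rot: [[-0.25, 0.968, 0.0], [0.968, 0.25, 0.001], [0.001, 0.0, -1.0]]
ft_force: [-0.2, 0.2, 1.5]
width: 0.169
```

```bash
python3 -c "
from h import *
s=ctrl.get_state();print(s['tool_pos'],s['ft_force'])"
```

```text
[ 0.51573625 -0.15503615  0.09553803] [-0.15111029  0.24921694  1.51343015]
```

The foot is on the pad (1.5 N up at TCP z 0.0955). I'll release and raise clear.

```bash
python3 -m handwheel '[{"hand":0.025,"offset":[0,0,0],"turn":[0,0,0]},{"hand":0.035,"offset":[0,0,0],"turn":[0,0,0]},{"hand":0.045,"offset":[0,0,0],"turn":[0,0,0]},{"hand":0.045,"offset":[0,0,0],"turn":[0,0,0]},{"hand":0.045,"offset":[0,0,-0.010],"turn":[0,0,0]},{"hand":0.045,"offset":[0,0,-0.030],"turn":[0,0,0]},{"hand":0.045,"offset":[0,0,-0.060],"turn":[0,0,0]},{"hand":0.045,"offset":[0,0,-0.090],"turn":[0,0,0]},{"hand":0.045,"offset":[0,0,-0.090],"turn":[0,0,0]},{"hand":0.045,"offset":[0,0,-0.090],"turn":[0,0,0]}]' 20
python3 - <<'E'
from h import *
im,d=optics.get_image("scene")
cv2.imwrite("pics/scene8.png",im[:,:,::-1])
a=cv2.imread("pics/scene8.png")[200:290,300:380]
cv2.imwrite("pics/s8d.png",cv2.resize(a,None,fx=6.6,fy=6.6,interpolation=cv2.INTER_CUBIC))
s=ctrl.get_state();print(s['ft_force'],s['width'])
go([.4718,-.1662,.130],104.5)
E
```

```text
clock: 11.3
tool_pos: [0.5154, -0.155, 0.1852]
tool_rot: [[-0.25, 0.968, -0.0], [0.968, 0.25, 0.001], [0.001, 0.0, -1.0]]
ft_force: [-0.8, 0.7, 0.6]
width: 0.491
[-0.61409025  0.50249487 -0.81108395] 0.489396923150101
offset mm [ -0.2 -44.7  54.7]
turn [-0.0008 -0.0016  0.0001]
```

View pics/s8d.png

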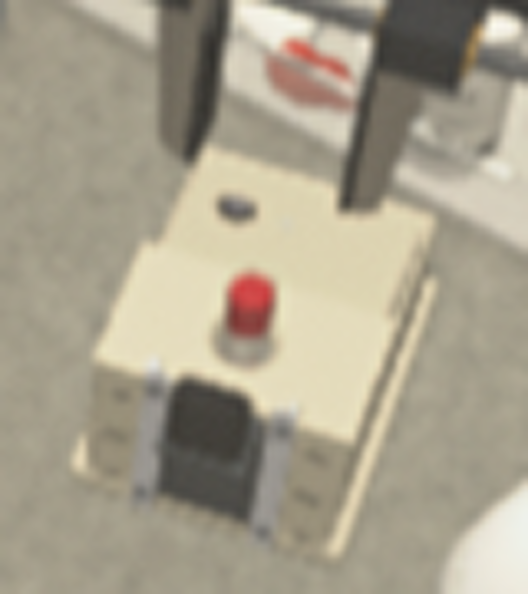

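The tube is standing in the well with its cap centred at about (338,246), and the shutter is shut. I'll check the cap height and the grip position.

Run:
```python
from h import *
f=lambda p:np.round((proj("scene",p)-[300,200]+.5)*6.6-.5,1)
print("cap top",f([.5160,-.1557,.106]),"cap bot",f([.5160,-.1557,.082]))
c=np.array([.5160,-.1557]);a=np.radians(14.5);X=np.array([np.cos(a),np.sin(a)]);Y=np.array([-X[1],X[0]])
g=c-.045*X
print("g",g)
for sx in(-1,1):
  for sy in(-1,1):
    for z in(.11,.08): print(sx,sy,z,f([*(g+sx*.0055*X+sy*.013*Y),z]))
go([*g,.130],104.5)
```

```text
cap top [250.6 293.5] cap bot [243.2 336.7]
g [ 0.47243336 -0.1669671 ]
-1 -1 0.11 [242.2 419.8]
-1 -1 0.08 [232.9 472.7]
-1 1 0.11 [163.2 393.6]
-1 1 0.08 [155.6 446.8]
1 -1 0.11 [252.9 392.8]
1 -1 0.08 [243.4 446. ]
1 1 0.11 [174.4 367. ]
1 1 0.08 [166.5 420.4]
offset mm [ -1.1 -44.2  54.7]
turn [-0.0008 -0.0016  0.0001]
```

```bash
python3 -m handwheel '[{"hand":0.046,"offset":[-0.0008,-0.015,0],"turn":[0,0,0]},{"hand":0.046,"offset":[-0.0008,-0.035,0.002],"turn":[0,0,0]},{"hand":0.046,"offset":[-0.0008,-0.0445,0.010],"turn":[0,0,0]},{"hand":0.046,"offset":[-0.0008,-0.0445,0.025],"turn":[0,0,0]},{"hand":0.046,"offset":[-0.0008,-0.0445,0.042],"turn":[0,0,0]},{"hand":0.046,"offset":[-0.0008,-0.0445,0.054],"turn":[0,0,0]},{"hand":0.046,"offset":[-0.0008,-0.0445,0.054],"turn":[0,0,0]},{"hand":0.046,"offset":[-0.0008,-0.0445,0.054],"turn":[0,0,0]}]' 20
python3 - <<'E'
from h import *
for n in("scene","top"):
    im,d=optics.get_image(n)
    cv2.imwrite(f"pics/{n}9.png",im[:,:,::-1])
a=cv2.imread("pics/scene9.png")[200:290,300:380]
cv2.imwrite("pics/s9d.png",cv2.resize(a,None,fx=6.6,fy=6.6,interpolation=cv2.INTER_CUBIC))
go([.4722,-.1668,.095],104.5)
E
```

```text
clock: 12.35
tool_pos: [0.4732, -0.167, 0.1316]
tool_rot: [[-0.251, 0.968, 0.0], [0.968, 0.251, 0.001], [0.001, 0.001, -1.0]]
ft_force: [0.9, 0.4, 0.3]
width: 0.5
offset mm [ 0.6 -1.  36.9]
turn [ 0.0011 -0.0004  0.0003]
```

View pics/s9d.png

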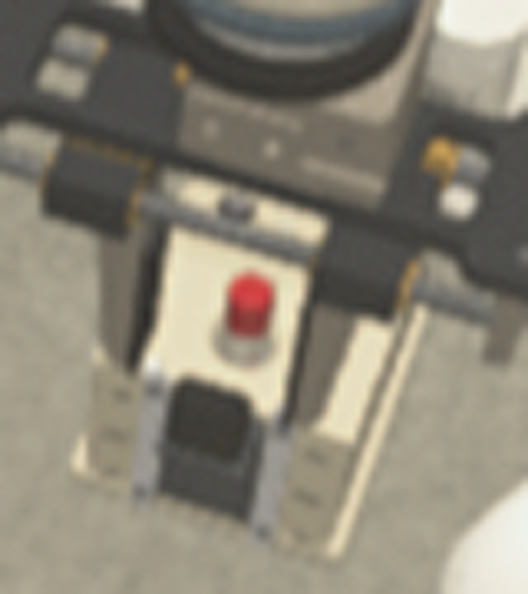

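The fingers straddle the grip (crop about (209,410)), with the tube upright behind it. I'll descend and take hold.

```bash
python3 -m handwheel '[{"hand":0.046,"offset":[0.0003,-0.0008,0.010],"turn":[0,0,0]},{"hand":0.046,"offset":[0.0003,-0.0008,0.020],"turn":[0,0,0]},{"hand":0.046,"offset":[0.0003,-0.0008,0.030],"turn":[0,0,0]},{"hand":0.046,"offset":[0.0003,-0.0008,0.0365],"turn":[0,0,0]},{"hand":0.046,"offset":[0.0003,-0.0008,0.0365],"turn":[0,0,0]},{"hand":0.030,"offset":[0.0003,-0.0008,0.0365],"turn":[0,0,0]},{"hand":0.015,"offset":[0.0003,-0.0008,0.0365],"turn":[0,0,0]},{"hand":0.015,"offset":[0.0003,-0.0008,0.0365],"turn":[0,0,0]},{"hand":0.015,"offset":[0.0003,-0.0008,0.0365],"turn":[0,0,0]},{"hand":0.015,"offset":[0.0003,-0.0008,0.0365],"turn":[0,0,0]}]' 45
python3 - <<'E'
from h import *
for n in("scene","top"):
    im,d=optics.get_image(n)
    cv2.imwrite(f"pics/{n}10.png",im[:,:,::-1])
a=cv2.imread("pics/scene10.png")[200:290,300:380]
cv2.imwrite("pics/s10d.png",cv2.resize(a,None,fx=6.6,fy=6.6,interpolation=cv2.INTER_CUBIC))
s=ctrl.get_state();print(s['tool_pos'],s['ft_force'],s['width']*91.9)
E
```

```text
clock: 13.7
tool_pos: [0.4722, -0.1669, 0.0953]
tool_rot: [[-0.251, 0.968, 0.001], [0.968, 0.251, 0.001], [0.001, 0.001, -1.0]]
ft_force: [0.0, 0.5, 4.5]
width: 0.281
[ 0.47222974 -0.16692509  0.09524811] [-0.37378893  1.63911849  4.97772568] 25.331753991273633
```

View pics/s10d.png

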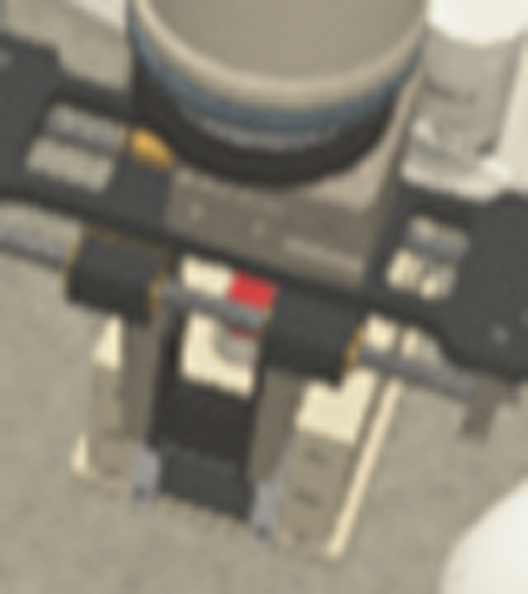

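I have hold of it (25.3 mm opening on the 26 mm block). I'll raise it 24 mm smoothly, without overshoot.

```bash
python3 -m handwheel '[{"hand":0.015,"offset":[0,0,-0.003],"turn":[0,0,0]},{"hand":0.015,"offset":[0,0,-0.006],"turn":[0,0,0]},{"hand":0.015,"offset":[0,0,-0.010],"turn":[0,0,0]},{"hand":0.015,"offset":[0,0,-0.014],"turn":[0,0,0]},{"hand":0.015,"offset":[0,0,-0.018],"turn":[0,0,0]},{"hand":0.015,"offset":[0,0,-0.021],"turn":[0,0,0]},{"hand":0.015,"offset":[0,0,-0.023],"turn":[0,0,0]},{"hand":0.015,"offset":[0,0,-0.0235],"turn":[0,0,0]},{"hand":0.015,"offset":[0,0,-0.0235],"turn":[0,0,0]},{"hand":0.015,"offset":[0,0,-0.0235],"turn":[0,0,0]}]' 45
python3 - <<'E'
from h import *
for n in("scene","top"):
    im,d=optics.get_image(n)
    cv2.imwrite(f"pics/{n}11.png",im[:,:,::-1])
a=cv2.imread("pics/scene11.png")[225:295,305:365]
cv2.imwrite("pics/s11d.png",cv2.resize(a,None,fx=8.5,fy=8.5,interpolation=cv2.INTER_CUBIC))
s=ctrl.get_state();print(s['tool_pos'],s['ft_force'],s['width']*91.9)
f=lambda p:np.round((proj("scene",p)-[305,225]+.5)*8.5-.5,1)
c=np.array([.5160,-.1557]);A=np.radians(14.5);X=np.array([np.cos(A),np.sin(A)])
for z in(.018,.030,.042,.054): print(z,f([*(c-.033*X),z]))
E
```

```text
clock: 15.05
tool_pos: [0.4721, -0.1669, 0.1184]
tool_rot: [[-0.25, 0.968, 0.0], [0.968, 0.25, 0.001], [0.001, 0.0, -1.0]]
ft_force: [4.7, -0.9, -7.6]
width: 0.279
[ 0.47210364 -0.16692646  0.11846625] [ 5.28023271  0.29710184 -7.24237185] 25.61800474207658
0.018 [207.7 459. ]
0.03 [211.8 434. ]
0.042 [216.  408.6]
0.054 [220.2 382.8]
```

View pics/s11d.png

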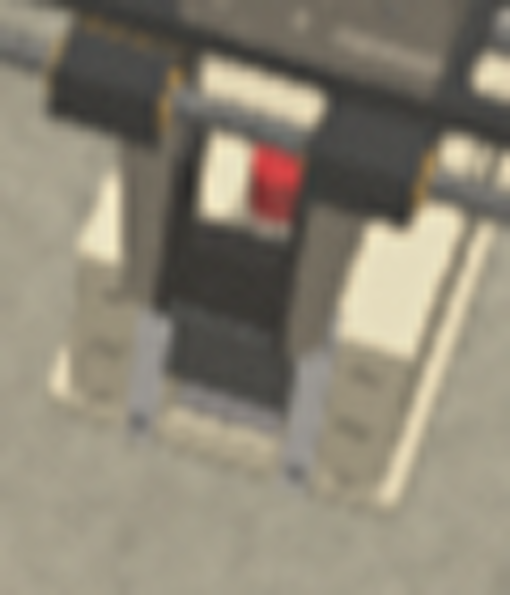

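The shutter is raised: the dark blade now ends near crop (225,395), with a grey strip below it down to about 418, then the bright window. I need a closer look to tell which one is the edge.

Run:
```python
from h import *
o=[]
for n in (8,11):
    a=cv2.imread(f"pics/scene{n}.png")[250:286,310:355]
    o.append(cv2.resize(a,None,fx=8.5,fy=14,interpolation=cv2.INTER_CUBIC))
cv2.imwrite("pics/cmp.png",np.hstack(o))
f=lambda p:np.round((proj("scene",p)-[310,250]+.5)*[8.5,14]-.5,1)
c=np.array([.5160,-.1557]);A=np.radians(14.5);X=np.array([np.cos(A),np.sin(A)]);Y=np.array([-X[1],X[0]])
for z in(.018,.0415,.066): print(z,[f([*(c-.034*X+s*Y),z]) for s in(-.03,0,.03)])
```

```text
0.018 [array([273.8, 472.6]), array([164. , 411.2]), array([ 55.4, 350.5])]
0.0415 [array([283.7, 391.9]), array([172.1, 330.1]), array([ 61.8, 268.9])]
0.066 [array([294.3, 305.1]), array([180.8, 242.7]), array([ 68.6, 181. ])]
```

View pics/cmp.png

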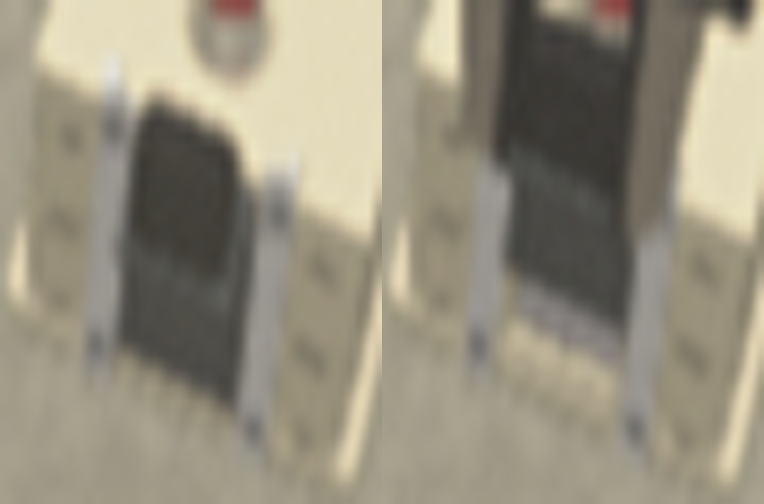

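Run:
```python
from h import *
c=np.array([.5160,-.1557]);A=np.radians(14.5);X=np.array([np.cos(A),np.sin(A)]);Y=np.array([-X[1],X[0]])
zs=np.arange(.010,.112,.002)
for n in (8,11):
    g=cv2.cvtColor(cv2.imread(f"pics/scene{n}.png"),cv2.COLOR_BGR2GRAY).astype(np.float32)
    P=[]
    for s in np.linspace(-.007,.007,9):
        q=np.array([proj("scene",[*(c-.036*X+s*Y),z]) for z in zs],np.float32)
        P.append(cv2.remap(g,q[:,:1],q[:,1:],cv2.INTER_LINEAR).ravel())
    m=np.mean(P,0); print(n,' '.join(f"{z*1000:.0f}:{v:.0f}" for z,v in zip(zs,m)))
```

```text
8 10:157 12:158 14:158 16:157 18:154 20:151 22:148 24:145 26:142 28:134 30:122 32:107 34:91 36:80 38:76 40:75 42:76 44:76 46:77 48:77 50:77 52:78 54:78 56:80 58:81 60:79 62:75 64:71 66:67 68:64 70:63 72:64 74:64 76:64 78:65 80:65 82:65 84:65 86:66 88:67 90:68 92:69 94:68 96:69 98:75 100:94 102:125 104:162 106:194 108:214 110:221
11 10:158 12:159 14:159 16:157 18:154 20:150 22:148 24:147 26:151 28:156 30:161 32:165 34:170 36:173 38:171 40:163 42:150 44:137 46:131 48:130 50:126 52:117 54:102 56:87 58:77 60:73 62:72 64:73 66:73 68:73 70:73 72:73 74:73 76:73 78:75 80:77 82:78 84:77 86:73 88:66 90:61 92:58 94:58 96:58 98:58 100:58 102:58 104:58 106:57 108:57 110:58
```

The travel readings roughly agree. The flange seam moved about 24 mm, the blade edge at least 22 mm (its shut position is partly hidden) and the TCP 23.2 mm, with a pull of about 7.5 N. I'll trim up 0.6 mm and check everything.

```bash
python3 -m handwheel '[{"hand":0.015,"offset":[0,0,-0.0003],"turn":[0,0,0]},{"hand":0.015,"offset":[0,0,-0.0006],"turn":[0,0,0]},{"hand":0.015,"offset":[0,0,-0.0006],"turn":[0,0,0]},{"hand":0.015,"offset":[0,0,-0.0006],"turn":[0,0,0]},{"hand":0.015,"offset":[0,0,-0.0006],"turn":[0,0,0]},{"hand":0.015,"offset":[0,0,-0.0006],"turn":[0,0,0]},{"hand":0.015,"offset":[0,0,-0.0006],"turn":[0,0,0]},{"hand":0.015,"offset":[0,0,-0.0006],"turn":[0,0,0]},{"hand":0.015,"offset":[0,0,-0.0006],"turn":[0,0,0]},{"hand":0.015,"offset":[0,0,-0.0006],"turn":[0,0,0]}]' 45
python3 - <<'E'
from h import *
for n in("scene","top"):
    im,d=optics.get_image(n)
    cv2.imwrite(f"pics/{n}12.png",im[:,:,::-1])
s=ctrl.get_state();print(s['tool_pos'],s['ft_force'],s['width']*91.9)
c=np.array([.5160,-.1557]);A=np.radians(14.5);X=np.array([np.cos(A),np.sin(A)]);Y=np.array([-X[1],X[0]])
zs=np.arange(.040,.096,.002)
g=cv2.cvtColor(cv2.imread("pics/scene12.png"),cv2.COLOR_BGR2GRAY).astype(np.float32)
P=[]
for q0 in np.linspace(-.007,.007,9):
    q=np.array([proj("scene",[*(c-.036*X+q0*Y),z]) for z in zs],np.float32)
    P.append(cv2.remap(g,q[:,:1],q[:,1:],cv2.INTER_LINEAR).ravel())
print(' '.join(f"{z*1000:.0f}:{v:.0f}" for z,v in zip(zs,np.mean(P,0))))
E
```

```text
clock: 16.4
tool_pos: [0.4721, -0.1669, 0.1191]
tool_rot: [[-0.25, 0.968, 0.0], [0.968, 0.25, 0.001], [0.001, 0.0, -1.0]]
ft_force: [5.5, -0.4, -6.8]
width: 0.275
[ 0.4720862  -0.1668968   0.11902357] [ 5.30072294  0.64632371 -7.59715826] 25.662536959704603
40:163 42:150 44:137 46:132 48:130 50:128 52:119 54:106 56:92 58:81 60:75 62:73 64:73 66:73 68:73 70:73 72:73 74:73 76:73 78:74 80:76 82:77 84:76 86:72 88:67 90:61 92:58 94:57
```

View pics/scene12.png

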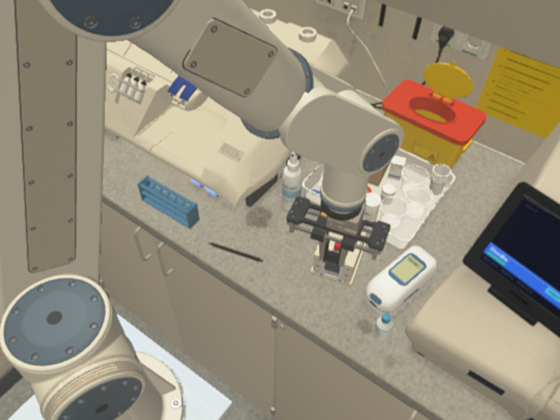

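The rack, pen, spray bottle, meter and saline are all where they were. The hold is steady, with the shutter at about 24 mm.

```bash
python3 -c "
from station import ctrl
print(ctrl.hand_in()); s=ctrl.get_state();print(s['clock'],s['tool_pos'],s['ft_force'],s['width'])"
```

```text
the job is handed in; nothing more can be done
None
the job is handed in; nothing more can be done
```

I lifted the tube from the rack by its cap and lowered it into the viewer's well until it rested on the pad at about 1.5 N, with the shutter still shut. I let go of it there, then took the shutter by its grip, raised it to about half travel and handed in at about 16.5 s while still holding it.

**Tube:** after release the cap stood centred over the well. Its top was within about half a pixel (roughly 1 mm) of where a fully seated tube's should be.

**Shutter height:** the last checks differ slightly:

| Check | Result | Half travel |
|---|---|---|
| Tool travel | 23.8 mm | 24 mm |
| Flange seam in the image, before the final 0.6 mm trim | about 24 mm | 24 mm |
| Blade edge in the image | about 22.8 mm | 24 mm |
| Pull | 6.8–7.6 N | about 8 N |

The blade-edge figure probably reads low, because its shut position seems partly hidden behind the base ledge. I could not read the index lines clearly enough to use them.

**Other readings:** there was a sideways force of about 5 N at the wrist while holding, well within the limits. In the last picture the rack and the other objects looked undisturbed.

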